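Draw the tapped heel insert out of a sole mould with the screw-in puller

TASK

Take the red T-handled puller from the wooden tool block, screw it gently clockwise into the tapped steel heel insert of the aluminium sole mould until its collar sits on the insert and no tighter, without ramming it and without pulling on a half-caught thread. Then draw the insert straight up out of its pocket and clear of the mould, and stand it gently on its base in the blue parts tray, with the puller still screwed in and upright. Leave the spare insert and everything else on the bench where it is.

Things in the scene. Friction and masses are not known exactly. Their poses are not given: they have to be found in the camera images.
- puller: T-handled puller rod, 154 mm long, about 0.19 kg, standing upright in the tool block at the start. Origin at the centre of its tip (lower end), z up along the rod, x along its red T-bar. 12 mm bare steel shank below the bar. Thread and bar look the same after half a turn. Let go half screwed in, it stays in the hole but may lean up to 0.15 rad; the bar can then be taken again.
- puller_grip (a point): middle of the red T-bar, 142 mm above the puller's tip; axes as the puller's. The bar is 70 mm long (x), 16 mm wide between its flat sides (y) and 24 mm tall (130 to 154 mm above the tip); grip it across the flat sides, from above
- puller_collar (a point): centre of the underside of the puller's steel collar (30 mm across), 27 mm above the tip; it lies on the insert's top when the puller is home. Below it a coarse right-hand two-start thread, whose two leading crests lie along the puller's +x and -x, 16 mm above the tip, 3.2 mm thick, reaching 9.5 mm from the axis; then a plain round-nosed 11.4 mm pilot
- insert: heel insert: loose steel block, 46 mm (x) x 36 mm (y) x 40 mm tall, about 0.42 kg, in a pocket in the floor of the mould's heel cavity, top flush with that floor, 1 mm clear of the pocket's walls, so it cannot turn. Origin at the centre of its underside, z up, x along the mould's length. Two spring ball plungers in the pocket's ends hold it: drawing it out takes 10 to 20 N, its weight included
- insert_top (a point): centre of the mouth of the tapped hole in the insert's top face, 40 mm above its underside; axes as the insert's. The hole is 22 mm across and 32 mm deep. Right-hand two-start thread, lead 16 mm a turn: the puller sinks 16 mm per full turn clockwise seen from above. Axial slack 1.2 mm. More than 30 N of push, pull or clamping between puller and insert spoils the thread
- insert_thread (a point): on the hole's axis 2 mm below the top, where the thread ridges begin (13 mm clear bore). The angle of the starts varies by 1.1 rad either way and cannot be seen: lowered with its bar along the insert's x, the puller meets the thread with its tip 17 to 24 mm deep; 1.4 to 3.8 rad clockwise under 2 to 8 N sets the collar down (tip 27 mm deep, it sinks no further). Stop there: 0.5 rad later it jams and overloads. At other angles: up to 4.3 rad
- mould: lower half of a sole mould: fixed aluminium block 340 mm (x) x 150 mm (y) x 70 mm tall, origin at the centre of its underside. Sole-shaped cavity 18 mm deep in its top, heel end towards -x, heel part 68 mm wide. Two leader pins, 16 mm thick, stand 22 mm above two of its corners.
- mould_pocket (a point): centre of the floor of the insert's pocket, 88 mm from the mould's middle towards -x, 12 mm above the bench, 40 mm below the cavity floor and 58 mm below the mould's top face; axes as the mould's
- toolblock: fixed wooden tool block 170 mm (x) x 70 mm (y) x 60 mm tall, origin at the centre of its underside; the puller stands in its hole 50 mm from the middle towards -x, collar on the block's top; awls and drivers stand in it further to +x, their tops below 130 mm above the bench. It may stand on either side of the mould, the tray on the other.
- tray: blue parts tray, fixed, open on top: 200 mm (x) x 130 mm (y) outside, 30 mm tall, walls 4 mm, floor 5 mm thick. Origin at the centre of its underside.
- tray_floor (a point): point on the tray's floor in the middle of its free part, 35 mm from the tray's middle towards +x, 5 mm above the bench: a good place to stand the insert
- spare: a spare blank aluminium insert, 40 x 34 x 26 mm, loose, standing at the -x end of the tray (origin: centre of its underside)
- hammer: a loose hammer lying on the bench (bystander)
- jar: a loose amber glue jar with a yellow cap, 76 mm across, 105 mm tall (bystander)
- spool_black: a loose black thread spool, 52 mm across, 80 mm tall (bystander)
- spool_white: a loose white thread spool, 52 mm across, 80 mm tall (bystander)
- brush: a loose brush lying on the bench (bystander)
- driver: a loose screwdriver with a wooden handle (bystander)
Not all that is in view belongs to the job. What is shaped like the puller but pink or yellow is not meant.

How it is judged:
By the outcome, as a careful person would: the job done as asked, in the order asked, and still so for the second after the job is handed in, with the robot touching nothing.
It also fails if it takes over 64 s, if anything falls off the work surface, if the arm or the gripper's body presses on something with over 40 N, if the wrist force passes 120 N, or if a joint passes its speed limit or range.

ROBOT

A 7-joint arm with a two-finger parallel gripper is mounted at the origin on the work surface. World frame = base frame: x ahead of the robot, y to its left, z up, the work surface at z = 0. Lengths are in m, angles in rad, forces in N, time in s.
With the tool pointing down it reaches from about 0.35 to 0.9 m from the base axis. Payload 7.2 kg.
Tool frame: the origin (TCP) lies midway between the tips of the shut fingers; the grasp point (between the pads) lies 19 mm behind it; z points along the fingers, y is the line along which they close (so a half turn about z gives the same grasp; the last joint's range is limited). The gripper opens to 88 mm and grips with 3 to 60 N. Pads are 20 mm wide; open, the fingers measure 115 mm over their backs; the gripper's body (75 mm by 178 mm) begins 61 mm behind the grasp point.
Start: joints at [1.169, 0.411, -0.013, 1.596, 0.006, 1.134, -0.082], TCP at [0.205, -0.591, 0.223] pointing down, gripper open.
Joint ranges: [-2.95, 2.95], [-0.29, 1.99], [-1.47, 1.44], [0.14, 2.54], [-1.03, 4.17], [0.13, 1.85], [-2.86, 2.86]. Speed limits (rad/s): [2.39, 2.39, 3.01, 3.01, 3.14, 3.14, 3.14].

INTERFACE

Orientations are given as a unit quaternion [x, y, z, w].
In Python, from workcell import read_state, get_image, camera_info, job_done gives the robot as it stands.
- The arm moves only by the tool carry_out, never from a script. Its argument "steps" is a list of rows, each a list of 2 entries, a list of its own where there are three numbers: the shift along the world's x, y, z in mm, then the turn about the world's z in rad. A call has 1 to 12 rows; each row shifts and turns the commanded pose from where the row before left it; what a row does not reach is not made up. A row lasts 1/10 s, in which the tool goes at most 50 mm and 8.59 degrees, less where a joint would pass 70% of its speed; a pose out of reach is approached as far as the arm can. A call is refused whole if a number of a shift passes 50 or a number of a turn 0.15, either way. A call with a gripper value outside its range is refused whole. "claw" is the opening, from -1 (shut) to 1 (fully open), set as the call begins (left out, the last holds). The fingers move at their own pace and stop on an object; "newtons" is the grip in N (left out, the last holds). Time passes only in rows, so rows that do not move let the fingers close. It gives the time, the measured TCP pose, the force, the opening and the grip force at its end, in the units of the state.
- read_state(): the state, without advancing time (a new reading comes with each control period).
- get_image(name): name is "side" or "top"; returns the picture (400x640x3 uint8, red, green, blue); there is no depth.
- camera_info(name): a dict with "fx", "fy", "cx", "cy" (pixels), "extrinsics" (4x4, takes a point from world to camera coordinates). Camera axes: x right, y up, looking along -z (the intrinsics and any distortion apply to the point x, -y, -z); pixel columns grow to the right and rows downward; lengths in m; the calibration is good to about 2 mm. A picture is of the moment at which its call begins. camera_info takes no time and is no camera call.
- job_done(): hands the job in; it is judged then, once.
The state is a dict: "t": time; "qpos": joint angles; "qvel": joint speeds; "joint_efforts": joint torques, N m; "position": TCP position; "orientation": TCP orientation; "ft_force": force on the tool from outside, world axes, zero at the start; "torque": the same for the moment, N m; "opening": finger opening in m; "grip_force": force on a finger pad.
Only numpy, scipy, OpenCV 4.12 (cv2) and the standard library are available. Lean on these libraries where they do the work, as an engineer would, in place of code of your own. Each camera call takes 0.05 s, during which the arm holds its last target. There are 200 camera calls.

## Working session

There is one attempt and no reset: what is moved stays moved. The work goes in short steps, Python scripts to look and compute and a tool call to move; the robot and the scene stay as the last step left them, time stands still between calls to the robot, and variables do not carry over. Pictures are saved under pics/ and viewed, at most 10 in all, crops included, and the job is handed in when it is done.

Besides the shell and the picture viewer there is one more tool, called after ">>>" as name(argument=value, ...), one argument or row to a line, values as JSON. carry_out: Moves the arm, as the interface text tells. Its arguments: {"type":"object","properties":{"steps":{"type":"array","items":{"type":"array"}},"claw":{"type":"number"},"newtons":{"type":"number"}},"required":["steps"]}

```bash
mkdir -p pics
cat > h.py <<'E'
import numpy as np, cv2
from workcell import read_state, get_image, camera_info, job_done
def cam(n):
    c=camera_info(n); return c,np.array(c["extrinsics"])
def ray(n,u,v):
    c,E=cam(n); d=np.array([(u-c["cx"])/c["fx"],-(v-c["cy"])/c["fy"],-1.])
    R=E[:3,:3]; return -R.T@E[:3,3], R.T@d
def onz(n,u,v,z):
    o,d=ray(n,u,v); return o+d*(z-o[2])/d[2]
def proj(n,p):
    c,E=cam(n); q=E[:3,:3]@np.array(p)+E[:3,3]
    return np.array([c["cx"]+c["fx"]*q[0]/-q[2], c["cy"]+c["fy"]*(-q[1])/-q[2]])
E
python3 - <<'E'
from h import *
for n in("side","top"):
    im=get_image(n); cv2.imwrite(f"pics/{n}0.png",im[...,::-1]); print({k:(np.round(v,3).tolist()) for k,v in camera_info(n).items() if not isinstance(v,str)}, ray(n,320,200))
s=read_state(); print(s)
E
```

```text
{'fx': 475.577, 'fy': 475.577, 'cx': 321.624, 'cy': 197.39, 'extrinsics': [[-0.855, -0.518, 0.02, 0.408], [0.336, -0.525, 0.782, -0.276], [-0.395, 0.676, 0.623, -1.298], [0.0, 0.0, 0.0, 1.0]]} (array([-0.07114694,  0.94344205,  1.01566216]), array([ 0.39579358, -0.6710822 , -0.62692734]))
{'fx': 501.458, 'fy': 501.458, 'cx': 324.815, 'cy': 202.224, 'extrinsics': [[0.028, -1.0, 0.012, -0.061], [0.98, 0.03, 0.198, -0.538], [-0.198, 0.006, 0.98, -1.588], [0.0, 0.0, 0.0, 1.0]]} (array([ 0.21456407, -0.03458357,  1.66401357]), array([ 0.20191452,  0.00327623, -0.97945478]))
{'t': 0.1, 'qpos': array([ 1.16879223,  0.41182101, -0.01273268,  1.59689912,  0.00559748,
        1.13431752, -0.08217291]), 'qvel': array([-7.57258093e-05, -1.24070296e-03, -7.91579862e-05, -4.06721256e-03,
        1.14472456e-03, -4.47593711e-05, -1.32805062e-03]), 'joint_efforts': array([ 2.76186744e-03, -5.89098251e+01,  6.43718652e-01, -2.91709542e+01,
       -5.37329202e-02,  1.44884340e-02,  4.18323850e-05]), 'position': array([ 0.20461063, -0.59010103,  0.22191745]), 'orientation': array([ 9.86098190e-01,  1.66162156e-01, -1.60553908e-04, -6.86193520e-04]), 'ft_force': array([-0.65042234, -0.23351554,  0.51010507]), 'torque': array([-0.00188029, -0.01407587, -0.00289992]), 'grip_force': 0.0, 'opening': 0.08778956423097208}
```

View pics/top0.png

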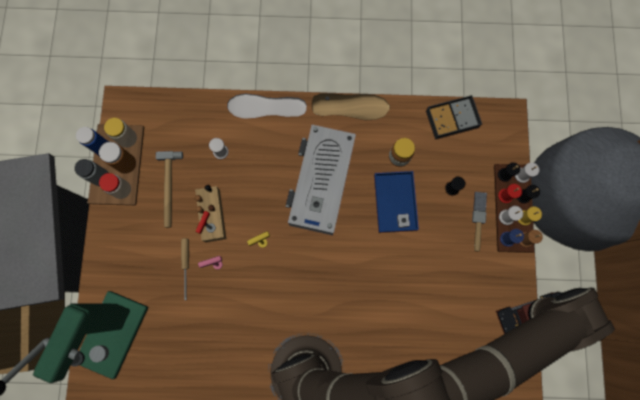

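View pics/side0.png

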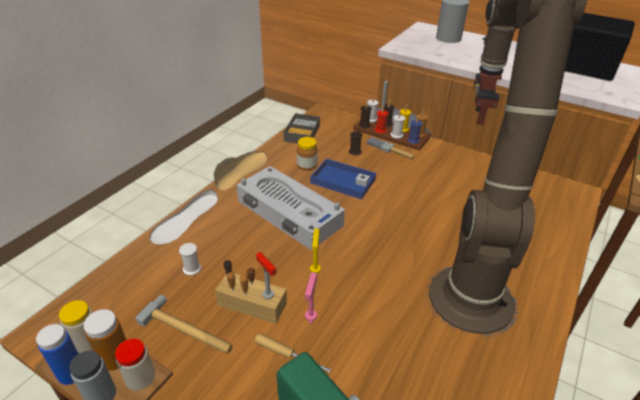

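The top view shows the mould at (323,180), its insert at about (316,204), the blue tray at (396,203) with the spare at (404,220), and the tool block at (209,213). These could be taken for the puller: red bar (203,222), pink (210,263), yellow (258,239), red cap (109,183) and red bottle (511,193). I choose the red bar at (203,222) in the block, seen in the side view at (266,263).

```bash
cat > m.py <<'E'
from h import *
def rect(mask,n,z,near):
    cs,_=cv2.findContours(mask.astype(np.uint8),cv2.RETR_EXTERNAL,cv2.CHAIN_APPROX_NONE)
    c=min([c for c in cs if cv2.contourArea(c)>12],key=lambda c:np.linalg.norm(np.array(cv2.minAreaRect(c)[0])-near))
    W=np.array([onz(n,*p[0],z)[:2] for p in c],np.float32)*1000
    return cv2.minAreaRect(c),cv2.minAreaRect(W),c
E
python3 - <<'E'
from m import *
T=cv2.cvtColor(cv2.imread("pics/top0.png"),cv2.COLOR_BGR2HSV).astype(int);H,S,V=T[...,0],T[...,1],T[...,2]
red=((H<6)|(H>174))&(S>180)&(V>90)
print("red",rect(red,"top",.187,(203,222))[:2])
blue=(H>100)&(H<125)&(S>120)
print("tray",rect(blue,"top",.03,(396,203))[:2])
grey=((S<70)&(V>75))
g=cv2.morphologyEx(grey.astype(np.uint8),cv2.MORPH_CLOSE,np.ones((5,5)))
print("mould",rect(g,"top",.07,(323,180))[:2])
a=cv2.imread("pics/top0.png"); s=cv2.imread("pics/side0.png")
A=cv2.resize(a[185:275,180:280],(500,450),interpolation=3)
B=cv2.resize(a[120:240,285:360],(281,450),interpolation=3)
cv2.imwrite("pics/crop.png",np.hstack([A,B]))
Sx=cv2.cvtColor(s,cv2.COLOR_BGR2HSV).astype(int)
red=((Sx[...,0]<6)|(Sx[...,0]>174))&(Sx[...,1]>180)&(Sx[...,2]>90)
r=rect(red,"side",.175,(266,263));print(r[0],onz("side",*r[0][0],.175))
E
```

```text
red (((201.6649627685547, 221.62889099121094), (4.569057941436768, 21.93147850036621), 23.962486267089844), ((442.6739807128906, 319.9837951660156), (13.843688011169434, 64.73478698730469), 70.30099487304688))
tray (((395.87939453125, 201.43235778808594), (58.05924987792969, 38.19485855102539), 85.60128784179688), ((555.5980224609375, -280.95159912109375), (195.73556518554688, 126.75018310546875), 5.203106880187988))
mould (((318.8886413574219, 177.49745178222656), (52.60814666748047, 101.95377349853516), 12.619321823120117), ((621.510986328125, -24.669097900390625), (170.97056579589844, 343.4149169921875), 78.92442321777344))
((265.6065673828125, 263.3278503417969), (25.607376098632812, 8.194360733032227), 50.19443130493164) [0.44337748 0.32216315 0.175     ]
```

View pics/crop.png

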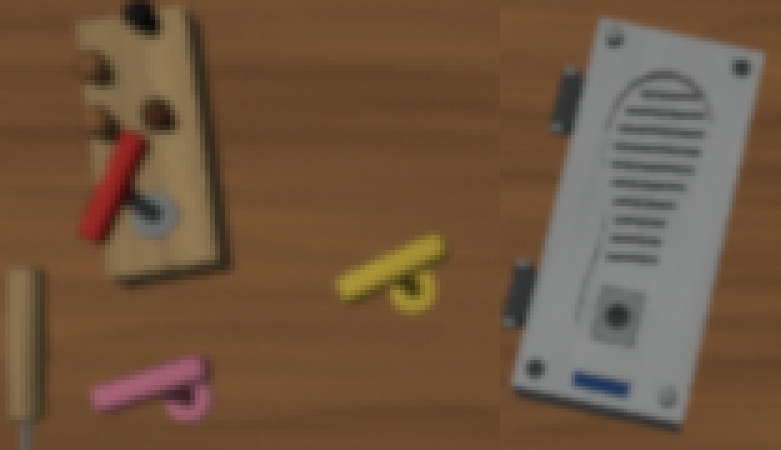

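The crop confirms it: the red bar (crop (112,187), picture (202,222)) is the T-puller in the block, while the pink and yellow ones lie on the bench. The insert's hole is at about (316,204). Next I measure the hole and the angles, and set out.

Run:
```python
from m import *
out=[]
for n,(u,v) in(("top",(316,204)),("side",(308,215))):
    im=cv2.imread(f"pics/{n}0.png"); g=cv2.cvtColor(im,cv2.COLOR_BGR2GRAY).astype(float)
    if n=="side": u,v=map(int,proj("side",onz("top",316.2,204,.052)).round()); print("pred",u,v); cv2.imwrite("pics/sc.png",cv2.resize(im[v-45:v+25,u-50:u+50],None,fx=7,fy=7,interpolation=2))
    w=g[v-4:v+5,u-5:u+6]; print(w.astype(int))
    yy,xx=np.mgrid[v-4:v+5,u-5:u+6]; k=np.clip(np.percentile(w,50)-8-w,0,None)
    c=((k*xx).sum()/k.sum(),(k*yy).sum()/k.sum()); print(n,c,onz(n,*c,.050))
T=cv2.imread("pics/top0.png"); 
hsv=cv2.cvtColor(T,cv2.COLOR_BGR2HSV).astype(int);H,S,V=hsv[...,0],hsv[...,1],hsv[...,2]
def axis(w,z,box):
    u0,v0,u1,v1=box; P=[(onz("top",u,v,z)[:2],w[v,u]) for v in range(v0,v1) for u in range(u0,u1) if w[v,u]>0]
    X=np.array([p for p,_ in P]);k=np.array([q for _,q in P],float);m=(X*k[:,None]).sum(0)/k.sum();D=X-m
    e,U=np.linalg.eigh((D*k[:,None]).T@D/k.sum());d=U[:,1];return m,np.degrees(np.arctan(d[1]/d[0])),np.sqrt(e*12)
r=np.clip(T[...,2].astype(int)-T[...,1]-60,0,80); print("bar",axis(r,.187,(190,205,215,240)))
# mould right edge
g=((S<70)&(V>75));e=[]
for v in range(150,215):
    us=np.where(g[v,300:370])[0]; e.append(onz("top",300+us.max()+.5,v,.07)[:2])
e=np.array(e,np.float32);print("edge",np.degrees(np.arctan(cv2.fitLine(e,cv2.DIST_HUBER,0,.01,.01).ravel()[:2][::-1] @ np.array([1,0])/cv2.fitLine(e,cv2.DIST_HUBER,0,.01,.01).ravel()[0])))
```

```text
[[111 105 106 103  99  95  97 104 107 108 108]
 [110 105  99  88  75  68  76  89 101 107 107]
 [111 102  85  65  51  47  53  68  88 103 107]
 [109  97  75  51  42  42  44  55  78  98 104]
 [104  94  72  52  47  48  49  56  78  96 102]
 [104  97  78  58  52  51  53  61  84  98 103]
 [106 104  90  72  60  59  64  76  94 103 105]
 [109 109 104  92  82  80  85  94 103 105 110]
 [109 110 109 106 103 102 104 107 107 107 115]]
top (np.float64(315.8921370967742), np.float64(203.7570564516129)) [ 0.53429986 -0.01609225  0.05      ]
pred 309 212
[[172 156 147 148 152 159 166 173 174 170 172]
 [160 153 148 147 147 151 153 161 168 170 173]
 [149 150 147 144 141 145 148 151 155 160 168]
 [149 143 132 127 128 134 138 143 146 149 158]
 [144 128 109  99 102 106 110 117 134 146 149]
 [142 115  91  78  82  86  90  97 121 137 145]
 [142 125  97  82  82  82  85 101 126 142 147]
 [152 144 128 116 115 113 112 122 141 147 144]
 [168 163 157 147 148 144 144 147 151 153 148]]
side (np.float64(308.35598377281946), np.float64(213.30730223123732)) [ 0.53464388 -0.01391731  0.05      ]
bar (array([0.44219806, 0.32022646]), np.float64(-20.16851231811794), array([0.01211707, 0.06432975]))
edge -11.180418291723596
```

>>> carry_out(
  steps=[
    [[20,40,3],0.1],
    [[20,40,3],0.1],
    [[20,40,3],0.1],
    [[20,40,3],0.1],
    [[20,40,3],0.1],
    [[20,40,3],0.1],
    [[20,40,3],0.1],
    [[20,40,3],0.1],
    [[20,40,3],0.1],
    [[20,40,3],0.1],
    [[20,40,3],0.1],
    [[20,40,3],0.1],
  ],
)

```text
t: 1.3
position: [0.4451, -0.1088, 0.2588]
orientation: [0.719, 0.695, -0.0, 0.0]
ft_force: [0.7, -0.5, -0.1]
opening: 0.0878
grip_force: 0.0
```

>>> carry_out(
  steps=[
    [[0,40,0],0.12],
    [[0,40,0],0.12],
    [[0,40,0],0.12],
    [[0,40,0],0.12],
    [[0,40,0],0.12],
    [[0,40,0],0.12],
    [[0,40,0],0.12],
    [[0,40,0],0.12],
    [[0,40,0],0.12],
    [[0,40,0],0.12],
    [[0,20,0],0.05],
    [[0,0,0],0],
  ],
)

```text
t: 2.5
position: [0.4435, 0.3125, 0.2582]
orientation: [0.175, 0.985, 0.001, -0.001]
ft_force: [0.1, -0.2, 0.3]
opening: 0.0882
grip_force: 0.0
```

Run:
```python
from m import *
s=read_state();print(s["position"],np.degrees(2*np.arctan2(s["orientation"][1],s["orientation"][0])),s["qpos"])
for n in("top","side"): cv2.imwrite(f"pics/{n}1.png",get_image(n)[...,::-1])
a=cv2.imread("pics/top1.png")[170:270,150:270];b=cv2.imread("pics/side1.png")[190:320,190:330]
cv2.imwrite("pics/c1.png",np.hstack([cv2.resize(a,(400,333)),cv2.resize(b,(359,333))]))
```

```text
[0.44345243 0.3124947  0.25821663] 159.821018409586 [ 0.01533007  0.38125118 -0.92929052  1.70580384  0.32071166  1.21740316
  0.22634372]
```

View pics/c1.png

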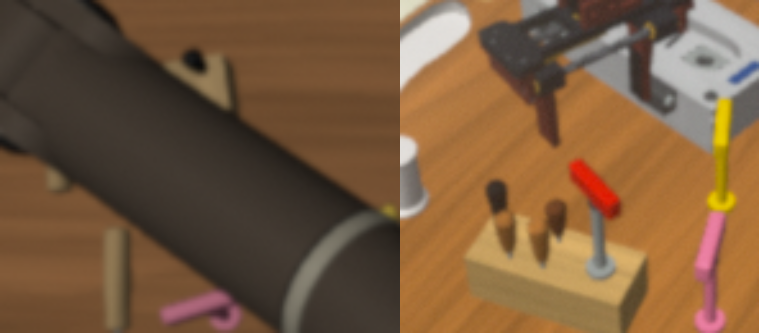

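The side crop shows the open fingers above the red bar (crop (593,188)), aligned with it.

>>> carry_out(
  steps=[
    [[-1,8,0],0],
    [[0,0,-15],0],
    [[0,0,-20],0],
    [[0,0,-20],0],
    [[0,0,-20],0],
    [[0,0,-15],0],
    [[0,0,-8],0],
    [[0,0,-4],0],
    [[0,0,0],0],
    [[0,0,0],0],
  ],
)

```text
t: 3.6
position: [0.444, 0.3178, 0.1573]
orientation: [0.178, 0.984, 0.0, 0.0]
ft_force: [0.3, 0.7, -0.9]
opening: 0.0877
grip_force: 0.0
```

>>> carry_out(
  steps=[
    [[0,0,0],0],
    [[0,0,0],0],
    [[0,0,0],0],
    [[0,0,0],0],
    [[0,0,0],0],
    [[0,0,0],0],
    [[0,0,0],0],
    [[0,0,0],0],
  ],
  claw=-1,
  newtons=15,
)

```text
t: 4.4
position: [0.4437, 0.3175, 0.1566]
orientation: [0.178, 0.984, 0.0, -0.0]
ft_force: [-0.0, 0.7, -0.1]
opening: 0.0272
grip_force: 0.0
```

>>> carry_out(
  steps=[
    [[-1,3,0],0],
    [[0,0,0],0],
    [[0,0,0],0],
    [[0,0,0],0],
    [[0,0,0],0],
  ],
)

```text
t: 4.9
position: [0.4427, 0.3206, 0.1567]
orientation: [0.178, 0.984, 0.0, -0.0]
ft_force: [-0.3, 0.7, -0.6]
opening: 0.0159
grip_force: 15.0
```

>>> carry_out(
  steps=[
    [[0,0,0],0],
    [[0,0,0],0],
    [[0,0,5],0],
    [[0,0,10],0],
    [[0,0,15],0],
    [[0,0,15],0],
    [[0,0,15],0],
    [[0,0,15],0],
    [[0,0,5],0],
    [[0,0,0],0],
  ],
  newtons=40,
)

```text
t: 5.9
position: [0.4431, 0.3207, 0.2377]
orientation: [0.178, 0.984, 0.0, 0.001]
ft_force: [-0.3, -0.4, -1.9]
opening: 0.0155
grip_force: 40.0
```

>>> carry_out(
  steps=[
    [[5.5,-24,0],0.016],
    [[10,-36,0],0.016],
    [[10,-36,0],0.016],
    [[10,-36,0],0.016],
    [[10,-36,0],0.016],
    [[10,-36,0],0.016],
    [[10,-36,0],0.016],
    [[10,-36,0],0.016],
    [[10,-36,0],0.016],
    [[5.5,-24,0],0.016],
    [[0,0,0],0],
    [[0,0,0],0],
  ],
)

```text
t: 7.1
position: [0.5333, -0.0157, 0.2359]
orientation: [0.099, 0.995, 0.0, -0.001]
ft_force: [-0.2, 1.0, -2.3]
opening: 0.016
grip_force: 40.0
```

Run:
```python
from m import *
s=read_state();print(s["position"],np.degrees(2*np.arctan2(s["orientation"][1],s["orientation"][0])),s["qpos"],s["ft_force"],s["torque"])
for n in("top","side"): cv2.imwrite(f"pics/{n}2.png",get_image(n)[...,::-1])
a=cv2.imread("pics/top2.png")[150:240,270:370];b=cv2.imread("pics/side2.png")[110:240,240:370]
print(proj("side",[.5345,-.015,.119]),proj("side",[.5345,-.015,.052]))
cv2.imwrite("pics/c2.png",np.hstack([cv2.resize(a,(300,270)),np.zeros((270,0,3),np.uint8)])) 
cv2.imwrite("pics/c2s.png",cv2.resize(b,(585,585),interpolation=2))
```

```text
[ 0.53330688 -0.01571369  0.23590048] 168.58796136571314 [ 0.63243704  0.37249109 -0.88434107  1.75729634  0.31078463  1.16103611
  1.02713463] [-0.16557752  0.95369783 -2.28219024] [ 0.06956716 -0.1647405   0.0249039 ]
[308.64666642 195.83560637] [308.58243563 212.64668461]
```

View pics/c2s.png

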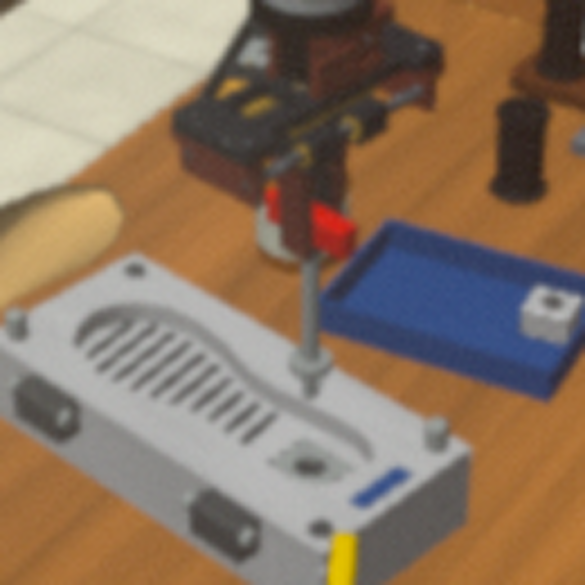

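The side crop shows the puller hanging upright, tip at crop (312,393), over the hole at crop (310,463). The two are nearly in line. I measure the offset in sub-pixels.

Run:
```python
from m import *
im=cv2.imread("pics/side2.png");g=im.astype(float)
for v in range(168,200): 
    print(v,im[v,302:317].sum(1)//3, (im[v,302:317,2].astype(int)-im[v,302:317,0])) if v%2==0 else 0
T=cv2.imread("pics/top2.png").astype(int); m=(T[...,2]-T[...,1]>60)&(T[...,2]-T[...,0]>60); m[:,:290]=0;m[:,345:]=0
print(np.argwhere(m)[:5],m.sum(), T[200:208:2,308:324,1])
p=np.array([.5333,-.0157,.113]);print(proj("side",p),proj("side",p+[.001,0,0])-proj("side",p),proj("side",p+[0,.001,0])-proj("side",p), proj("side",p+[0,0,.06]))
```

```text
168 [84 91 87 87 86 91 91 90 82 73 67 71 78 88 95] [73 65 64 61 50 21 10  8 13 40 57 62 69 74 49]
170 [ 97  89  84  86  93 109 111 101  90  88  94 100 104  99  78] [ 92  85  86  87  60  19   3   4  18  60  87  88  65  24 -11]
172 [108 110 112 112 114 116 110 102  90  99 103 100  84  68  59] [100  99 102 100  79  29   6   4  24  70  68  22 -14 -23 -18]
174 [111 111 109 105 109 111 116 101  88  93  91  71  59  54  60] [101 104 101  97  69  26   6   4   9  10 -17 -29 -20 -17 -19]
176 [107 104 103 104 108 114 111 101  89  84  72  68  66  66  75] [ 98  96  92  92  72  25   5   2 -12 -45 -44 -34 -30 -31 -51]
178 [101 104 104 103 107 112 114  98  87  78  76  77  76  76  81] [ 95  92  91  94  74  25   6   2  -4 -30 -47 -49 -48 -54 -60]
180 [101 105 104 104 106 115 112 101  85  78  75  71  77  73  73] [ 92  91  90  93  73  24   6   4  -5 -32 -46 -50 -47 -48 -47]
182 [105 103 107 105 110 116 113 101  87  80  77  75  76  75  74] [ 89  94  94  93  74  26   6   2  -1 -23 -41 -44 -45 -47 -47]
184 [137 123 113 108 108 117 112 100  94 100 100  95  94  87  85] [ 49  70  88  92  72  24   4   5  20  60
[... 479 characters left out ...]
13 34 59]
194 [183 182 181 171 155 126 113 105 120 143 165 177 179 176 173] [1 1 1 0 0 3 2 4 0 2 1 1 0 3 6]
196 [168 173 176 180 171 139 114 104 124 162 178 184 182 182 180] [ 0  0  2  2  1  0  1  1  3  0  1 -1  0 -1  3]
198 [139 143 146 155 159 150 137 143 163 180 181 183 183 182 184] [2 3 1 3 3 2 3 1 1 1 0 0 2 1 0]
[] 0 [[123  95  59  44  43  46  48  50  50  51  52  52  53  54  55  54]
 [134 119  83  51  42  45  46  48  50  51  52  53  53  53  54  54]
 [138 132 104  65  45  43  45  47  48  50  51  51  53  53  54  54]
 [137 125 108  83  56  44  43  45  47  48  50  51  52  51  54  54]]
[309.09667258 197.39235819] [-0.27725274 -0.11026224] [-0.17596097  0.17227188] [309.16917342 181.57529801]
```

>>> carry_out(
  steps=[
    [[0.8,0,-8],0],
    [[0,0,-10],0],
    [[0,0,-10],0],
    [[0,0,-10],0],
    [[0,0,-10],0],
    [[0,0,-8],0],
    [[0,0,-3],0],
    [[0,0,0],0],
    [[0,0,0],0],
  ],
)

```text
t: 8.1
position: [0.5348, -0.0154, 0.1779]
orientation: [0.099, 0.995, 0.0, 0.0]
ft_force: [-0.0, 0.1, -1.1]
opening: 0.0155
grip_force: 40.0
```

>>> carry_out(
  steps=[
    [[0,0,-1],0],
    [[0,0,-1],0],
    [[0,0,-1],0],
    [[0,0,-1],0],
    [[0,0,-1],0],
    [[0,0,0],0],
  ],
)

```text
t: 8.7
position: [0.5345, -0.0155, 0.1725]
orientation: [0.099, 0.995, 0.0, -0.0]
ft_force: [-0.3, -0.1, -2.1]
opening: 0.0159
grip_force: 40.0
```

>>> carry_out(
  steps=[
    [[0,0,-1],0],
    [[0,0,-1],0],
    [[0,0,-1],0],
    [[0,0,-1],0],
    [[0,0,0],0],
  ],
)

```text
t: 9.2
position: [0.5345, -0.0155, 0.1685]
orientation: [0.099, 0.995, 0.0, -0.0]
ft_force: [-0.7, 0.2, -1.5]
opening: 0.0157
grip_force: 40.0
```

>>> carry_out(
  steps=[
    [[0,0,-2],0],
    [[0,0,-2],0],
    [[0,0,-2],0],
    [[0,0,-1],0],
    [[0,0,0],0],
  ],
)

```text
t: 9.7
position: [0.5341, -0.0155, 0.1613]
orientation: [0.099, 0.995, 0.0, -0.0]
ft_force: [-1.9, 0.2, -2.4]
opening: 0.0161
grip_force: 40.0
```

>>> carry_out(
  steps=[
    [[-0.5,0,-1],0],
    [[0,0,-1],0],
    [[0,0,-0.5],0],
    [[0,0,0],0],
  ],
)

```text
t: 10.1
position: [0.534, -0.0155, 0.1591]
orientation: [0.099, 0.995, 0.0, -0.0]
ft_force: [-1.7, 0.1, -2.0]
opening: 0.016
grip_force: 40.0
```

>>> carry_out(
  steps=[
    [[0,0,-0.5],0],
    [[0,0,-0.5],0],
    [[0,0,0],0],
  ],
)

```text
t: 10.4
position: [0.534, -0.0155, 0.1581]
orientation: [0.099, 0.995, 0.0, -0.0]
ft_force: [-0.5, -0.0, -2.0]
opening: 0.0159
grip_force: 40.0
```

Depth is now about 17.6 mm. I continue in half-millimetre steps until it meets the thread.

>>> carry_out(
  steps=[
    [[0,0,-0.5],0],
    [[0,0,-0.5],0],
    [[0,0,0],0],
  ],
)

```text
t: 10.7
position: [0.534, -0.0155, 0.1571]
orientation: [0.099, 0.995, 0.0, -0.0]
ft_force: [-1.6, -0.3, -1.9]
opening: 0.0159
grip_force: 40.0
```

>>> carry_out(
  steps=[
    [[0,0,-0.5],0],
    [[0,0,-0.5],0],
    [[0,0,0],0],
  ],
)

```text
t: 11.0
position: [0.534, -0.0155, 0.1561]
orientation: [0.099, 0.995, 0.0, -0.0]
ft_force: [-0.8, 1.2, -2.7]
opening: 0.0162
grip_force: 40.0
```

>>> carry_out(
  steps=[
    [[0,0,-0.5],0],
    [[0,0,-0.5],0],
    [[0,0,0],0],
  ],
)

```text
t: 11.3
position: [0.5341, -0.0155, 0.1551]
orientation: [0.099, 0.995, 0.0, -0.0]
ft_force: [-2.0, -0.6, -1.7]
opening: 0.0157
grip_force: 40.0
```

>>> carry_out(
  steps=[
    [[0,0,-0.5],0],
    [[0,0,-0.5],0],
    [[0,0,0],0],
  ],
)

```text
t: 11.6
position: [0.5343, -0.0154, 0.1547]
orientation: [0.099, 0.995, -0.0, 0.0]
ft_force: [-3.5, 0.4, 5.3]
opening: 0.0158
grip_force: 40.0
```

>>> carry_out(
  steps=[
    [[0,0,-0.5],0],
    [[0,0,-0.5],0],
    [[0,0,0],0],
  ],
)

```text
t: 11.9
position: [0.5347, -0.0153, 0.1544]
orientation: [0.099, 0.995, -0.0, 0.001]
ft_force: [-3.4, 0.0, 10.5]
opening: 0.016
grip_force: 40.0
```

>>> carry_out(
  steps=[
    [[0,0,-0.5],0],
    [[0,0,0],0],
  ],
)

```text
t: 12.1
position: [0.5351, -0.0153, 0.1543]
orientation: [0.099, 0.995, -0.0, 0.001]
ft_force: [-4.6, -1.3, 12.7]
opening: 0.0158
grip_force: 40.0
```

>>> carry_out(
  steps=[
    [[-0.4,0,1.2],0],
    [[0,0,0],0],
    [[0,0,-0.25],-0.1],
    [[0,0,-0.25],-0.1],
    [[0,0,-0.25],-0.1],
    [[0,0,0],0],
  ],
)

```text
t: 12.7
position: [0.5344, -0.0153, 0.1538]
orientation: [0.248, 0.969, 0.0, 0.001]
ft_force: [-2.2, 0.4, 6.7]
opening: 0.0157
grip_force: 40.0
```

>>> carry_out(
  steps=[
    [[0,0,0],-0.1],
    [[0,0,0],-0.1],
    [[0,0,-0.25],-0.1],
    [[0,0,-0.25],-0.1],
    [[0,0,-0.25],-0.1],
    [[0,0,0],0],
  ],
)

```text
t: 13.3
position: [0.534, -0.0155, 0.1526]
orientation: [0.479, 0.878, 0.0, 0.0]
ft_force: [-0.4, -0.1, 3.8]
opening: 0.0157
grip_force: 40.0
```

>>> carry_out(
  steps=[
    [[0,0,-0.25],-0.1],
    [[0,0,-0.25],-0.1],
    [[0,0,-0.25],-0.1],
    [[0,0,-0.25],-0.1],
    [[0,0,-0.25],-0.1],
    [[0,0,0],0],
  ],
)

```text
t: 13.9
position: [0.5337, -0.0156, 0.1512]
orientation: [0.68, 0.733, -0.0, 0.0]
ft_force: [-2.6, -0.2, 3.5]
opening: 0.0158
grip_force: 40.0
```

>>> carry_out(
  steps=[
    [[0,0,-0.25],-0.1],
    [[0,0,-0.25],-0.1],
    [[0,0,-0.25],-0.1],
    [[0,0,0],0],
  ],
)

```text
t: 14.3
position: [0.5336, -0.0155, 0.1504]
orientation: [0.782, 0.624, -0.0, 0.0]
ft_force: [-2.0, 0.7, 4.7]
opening: 0.0158
grip_force: 40.0
```

>>> carry_out(
  steps=[
    [[0,0,-0.25],-0.1],
    [[0,0,-0.25],-0.1],
    [[0,0,-0.25],-0.1],
    [[0,0,0],0],
  ],
)

```text
t: 14.7
position: [0.5336, -0.0155, 0.1497]
orientation: [0.866, 0.5, -0.0, 0.0]
ft_force: [-2.8, -0.4, 5.2]
opening: 0.0156
grip_force: 40.0
```

```bash
python3 -c "
from h import *
s=read_state();print(s['position'],s['torque'],s['ft_force'],s['qpos'][6])"
```

```text
[ 0.53362755 -0.01551477  0.14965682] [-0.00405771  0.66707149 -0.06187103] [-2.79773678 -0.38796621  5.16169474] -0.7540473245985584
```

>>> carry_out(
  steps=[
    [[0,0,-0.25],-0.1],
    [[0,0,-0.2],-0.1],
    [[0,0,0],0],
  ],
)

```text
t: 15.0
position: [0.5335, -0.0155, 0.1491]
orientation: [0.911, 0.411, -0.0, 0.0]
ft_force: [-1.2, 1.2, 5.7]
opening: 0.0158
grip_force: 40.0
```

```bash
python3 -c "
from h import *
s=read_state();print(s['position'],s['torque'],s['ft_force'],s['qpos'][6])
im=get_image('side');cv2.imwrite('pics/side3.png',im[...,::-1]);cv2.imwrite('pics/c3.png',cv2.resize(im[175:240,260:360,::-1],None,fx=7,fy=7,interpolation=2))"
```

```text
[ 0.5335393  -0.01546464  0.14913303] [ 0.06141061  0.72294194 -0.04253064] [-1.18627993  1.22967967  5.7016231 ] -0.9362534931207481
```

View pics/c3.png

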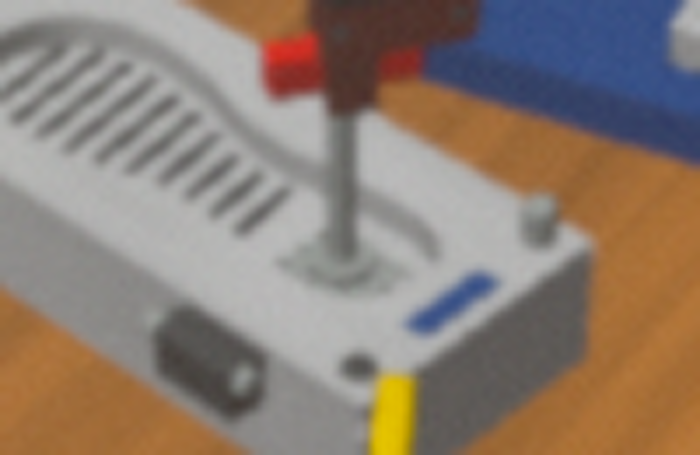

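The side crop shows the shank upright, with the collar at crop (345,262) on or almost on the insert. It was still sinking at the last step, so I use single small turns now.

>>> carry_out(
  steps=[
    [[0,0,-0.2],-0.1],
    [[0,0,0],0],
    [[0,0,0],0],
  ],
)

```text
t: 15.35
position: [0.5336, -0.0155, 0.1489]
orientation: [0.931, 0.366, -0.0, 0.0]
ft_force: [-2.2, -0.2, 5.3]
opening: 0.0159
grip_force: 40.0
```

```bash
python3 -c "
from h import *
s=read_state();print(s['position'],s['torque'],s['ft_force'],s['qpos'][6])"
```

```text
[ 0.53358817 -0.01549334  0.14891106] [ 0.05958787  0.76780315 -0.00536532] [-2.16805494 -0.1793634   5.32154076] -1.0262850363432945
```

>>> carry_out(
  steps=[
    [[0,0,-0.2],-0.1],
    [[0,0,0],0],
    [[0,0,0],0],
  ],
)

```text
t: 15.65
position: [0.5335, -0.0155, 0.1487]
orientation: [0.948, 0.319, -0.0, 0.0]
ft_force: [-2.2, 0.3, 4.2]
opening: 0.0157
grip_force: 40.0
```

```bash
python3 -c "
from h import *
s=read_state();print(s['position'],s['torque'],s['ft_force'],s['qpos'][6])"
```

```text
[ 0.5335262  -0.01549316  0.14866421] [ 0.13146775  0.80693352 -0.05075876] [-2.21693429  0.29737981  4.24163562] -1.118541984427052
```

>>> carry_out(
  steps=[
    [[0,0,-0.2],-0.1],
    [[0,0,0],0],
    [[0,0,0],0],
  ],
)

```text
t: 15.95
position: [0.5335, -0.0154, 0.1486]
orientation: [0.963, 0.271, -0.0, -0.0]
ft_force: [-3.4, 0.4, 4.7]
opening: 0.0155
grip_force: 40.0
```

```bash
python3 -c "
from h import *
s=read_state();print(s['position'],s['torque'],s['ft_force'],s['qpos'][6])"
```

```text
[ 0.53353087 -0.01536591  0.14859067] [ 0.17981114  0.97831213 -0.07375378] [-3.3735728   0.42388889  4.73944863] -1.210915845697462
```

>>> carry_out(
  steps=[
    [[0,0,0],-0.08],
    [[0,0,0],0],
    [[0,0,0],0],
  ],
)

```text
t: 16.25
position: [0.5335, -0.0153, 0.1486]
orientation: [0.973, 0.232, -0.0, -0.0]
ft_force: [-2.1, 0.8, 5.1]
opening: 0.0158
grip_force: 40.0
```

```bash
python3 -c "
from h import *
s=read_state();print(s['position'],s['torque'],s['ft_force'],s['qpos'][6])"
```

```text
[ 0.53349404 -0.01533301  0.14858199] [ 0.24343273  0.928977   -0.00867922] [-2.11669915  0.77005191  5.12256246] -1.284093423018189
```

Sinking has stopped (0.01 mm over the last 0.08 rad, no torque rise), so the collar is home. Now I draw it slowly straight up.

>>> carry_out(
  steps=[
    [[0,0,0.6],0],
    [[0,0,0.6],0],
    [[0,0,0.6],0],
    [[0,0,0.6],0],
    [[0,0,0],0],
  ],
)

```text
t: 16.75
position: [0.5332, -0.0157, 0.1502]
orientation: [0.973, 0.23, -0.001, -0.0]
ft_force: [-0.1, 0.6, -8.8]
opening: 0.0155
grip_force: 40.0
```

>>> carry_out(
  steps=[
    [[0,0,0.6],0],
    [[0,0,0.6],0],
    [[0,0,0.6],0],
    [[0,0,0],0],
  ],
)

```text
t: 17.15
position: [0.5332, -0.0156, 0.1524]
orientation: [0.973, 0.23, -0.001, -0.0]
ft_force: [-0.1, 0.1, -13.9]
opening: 0.0159
grip_force: 40.0
```

>>> carry_out(
  steps=[
    [[0,0,0.8],0],
    [[0,0,0.8],0],
    [[0,0,0.8],0],
    [[0,0,0.8],0],
    [[0,0,0],0],
  ],
)

```text
t: 17.65
position: [0.5337, -0.0155, 0.1563]
orientation: [0.973, 0.23, 0.0, 0.0]
ft_force: [-2.3, -0.0, -11.1]
opening: 0.0158
grip_force: 40.0
```

>>> carry_out(
  steps=[
    [[0,0,1],0],
    [[0,0,1],0],
    [[0,0,2],0],
    [[0,0,2],0],
    [[0,0,2],0],
    [[0,0,0],0],
  ],
)

```text
t: 18.25
position: [0.534, -0.0153, 0.1648]
orientation: [0.973, 0.23, 0.0, 0.0]
ft_force: [-2.1, 0.6, -6.1]
opening: 0.0158
grip_force: 40.0
```

>>> carry_out(
  steps=[
    [[0,0,3],0],
    [[0,0,4],0],
    [[0,0,5],0],
    [[0,0,5],0],
    [[0,0,5],0],
    [[0,0,8],0],
    [[0,0,10],0],
    [[0,0,12],0],
    [[0,0,12],0],
    [[0,0,12],0],
    [[0,0,6],0],
    [[0,0,0],0],
  ],
)

```text
t: 19.45
position: [0.5343, -0.0155, 0.2472]
orientation: [0.973, 0.23, 0.001, 0.0]
ft_force: [-0.5, -0.2, -7.3]
opening: 0.0154
grip_force: 40.0
```

Run:
```python
from m import *
s=read_state();print(s["position"],np.degrees(2*np.arctan2(s["orientation"][1],s["orientation"][0])),s["ft_force"],s["qpos"])
im=get_image("side");cv2.imwrite("pics/side4.png",im[...,::-1]);cv2.imwrite("pics/c4.png",cv2.resize(im[110:240,250:410,::-1],None,fx=4.5,fy=4.5,interpolation=2))
# tray: rim blue rect and free spot
t=cv2.cvtColor(cv2.imread("pics/top0.png"),cv2.COLOR_BGR2HSV).astype(int)
r=rect((t[...,0]>100)&(t[...,0]<125)&(t[...,1]>120),"top",.03,(396,203));c=np.array(r[1][0]);print("tray",r[1])
a=np.radians(5.2);sp=onz("top",404,220,.031)[:2]*1000;print("spare",sp)
e=np.array([np.cos(a),np.sin(a)]);
if e@(sp-c)>0:e=-e
print("target",c+35*e)
```

```text
[ 0.53425687 -0.01549823  0.24715831] 26.56948750264731 [-0.47338371 -0.2154559  -7.29325388] [ 0.19094288  0.25411532 -0.30574412  1.76946637  0.0841694   1.12866062
 -1.24855634]
tray ((555.5980224609375, -280.95159912109375), (195.73556518554688, 126.75018310546875), 5.203106880187988)
spare [ 492.2583298  -308.64118578]
target [ 590.45397641 -277.77945881]
```

View pics/c4.png

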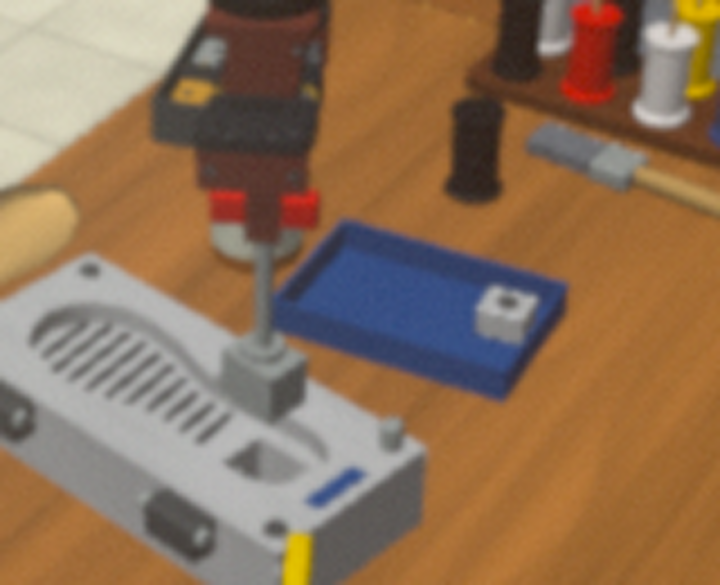

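The side crop shows the insert hanging straight under the puller (crop (262,375)), clear of the empty pocket (265,460). The tray's far +x part is free, and the spare stands at (505,312).

>>> carry_out(
  steps=[
    [[4,-19,0],0],
    [[6,-28,0],0],
    [[6,-28,0],0],
    [[6,-28,0],0],
    [[6,-28,0],0],
    [[6,-28,0],0],
    [[6,-28,0],0],
    [[6,-28,0],0],
    [[6,-28,0],0],
    [[4,-19,0],0],
    [[0,0,0],0],
    [[0,0,0],0],
  ],
)

```text
t: 20.7
position: [0.5891, -0.2775, 0.2446]
orientation: [0.973, 0.229, -0.001, -0.001]
ft_force: [0.6, 0.8, -7.5]
opening: 0.0158
grip_force: 40.0
```

>>> carry_out(
  steps=[
    [[0,0,-6],0],
    [[0,0,-12],0],
    [[0,0,-15],0],
    [[0,0,-15],0],
    [[0,0,-15],0],
    [[0,0,-12],0],
    [[0,0,-10],0],
    [[0,0,-6],0],
    [[0,0,-3],0],
    [[0,0,-2],0],
    [[0,0,0],0],
  ],
)

```text
t: 21.8
position: [0.5898, -0.2776, 0.1502]
orientation: [0.973, 0.23, 0.0, 0.0]
ft_force: [-0.3, -0.1, -7.0]
opening: 0.0155
grip_force: 40.0
```

Bottom is about 8 mm above the floor; lowering gently.

>>> carry_out(
  steps=[
    [[0,0,-1.5],0],
    [[0,0,-1.5],0],
    [[0,0,-1],0],
    [[0,0,-1],0],
    [[0,0,-0.5],0],
    [[0,0,0],0],
  ],
)

```text
t: 22.4
position: [0.5896, -0.2775, 0.1444]
orientation: [0.973, 0.23, -0.0, -0.0]
ft_force: [0.7, -0.8, -6.7]
opening: 0.0158
grip_force: 40.0
```

>>> carry_out(
  steps=[
    [[0,0,-0.5],0],
    [[0,0,-0.5],0],
    [[0,0,-0.5],0],
    [[0,0,0],0],
  ],
)

```text
t: 22.8
position: [0.5897, -0.2775, 0.1429]
orientation: [0.973, 0.23, 0.0, 0.0]
ft_force: [-0.4, -0.5, -6.7]
opening: 0.0155
grip_force: 40.0
```

>>> carry_out(
  steps=[
    [[0,0,-0.4],0],
    [[0,0,-0.4],0],
    [[0,0,0],0],
  ],
)

```text
t: 23.1
position: [0.5899, -0.2776, 0.1426]
orientation: [0.973, 0.23, 0.0, 0.0]
ft_force: [0.4, 0.1, -4.2]
opening: 0.0159
grip_force: 40.0
```

>>> carry_out(
  steps=[
    [[0,0,-0.4],0],
    [[0,0,-0.4],0],
    [[0,0,0],0],
  ],
)

```text
t: 23.4
position: [0.5899, -0.2776, 0.1417]
orientation: [0.973, 0.23, 0.0, 0.0]
ft_force: [-0.2, 0.1, -2.7]
opening: 0.015
grip_force: 40.0
```

>>> carry_out(
  steps=[
    [[0,0,-0.3],0],
    [[0,0,-0.3],0],
    [[0,0,0],0],
  ],
)

```text
t: 23.7
position: [0.5899, -0.2776, 0.1412]
orientation: [0.973, 0.23, 0.0, 0.0]
ft_force: [0.2, -0.4, 0.7]
opening: 0.0157
grip_force: 40.0
```

>>> carry_out(
  steps=[
    [[0,0,0],0],
    [[0,0,0],0],
    [[0,0,0],0],
  ],
  newtons=5,
)

```text
t: 24.0
position: [0.5899, -0.2776, 0.1411]
orientation: [0.973, 0.23, 0.0, 0.0]
ft_force: [0.8, 0.2, 2.0]
opening: 0.0161
grip_force: 5.0
```

>>> carry_out(
  steps=[
    [[0,0,0],0],
    [[0,0,0],0],
    [[0,0,0],0],
    [[0,0,0],0],
    [[0,0,0],0],
    [[0,0,0],0],
  ],
  claw=0,
)

```text
t: 24.6
position: [0.5897, -0.2775, 0.1407]
orientation: [0.973, 0.23, -0.0, 0.0]
ft_force: [-0.5, 0.2, -1.0]
opening: 0.044
grip_force: 0.0
```

>>> carry_out(
  steps=[
    [[0,0,2],0],
    [[0,0,5],0],
    [[0,0,10],0],
    [[0,0,15],0],
    [[0,0,20],0],
    [[0,0,20],0],
    [[0,0,20],0],
    [[0,0,10],0],
    [[0,0,0],0],
  ],
)

```text
t: 25.5
position: [0.5906, -0.2778, 0.2453]
orientation: [0.973, 0.23, 0.002, 0.001]
ft_force: [0.4, -0.2, -0.3]
opening: 0.0436
grip_force: 0.0
```

Run:
```python
from m import *
s=read_state();print(s["t"],s["position"],s["ft_force"],s["opening"])
im=get_image("side");cv2.imwrite("pics/c5.png",cv2.resize(im[80:240,230:420,::-1],None,fx=3.6,fy=3.6,interpolation=2))
```

```text
25.5 [ 0.59055923 -0.27781986  0.24528173] [ 0.43715399 -0.18460963 -0.28771911] 0.043550172732111904
```

View pics/c5.png

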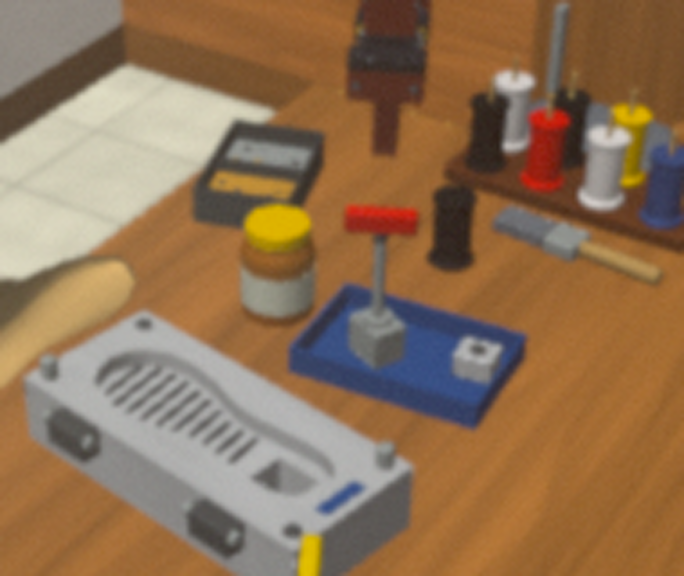

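The insert stands in the tray with the puller upright (crop (378,285)), the gripper is clear above it, and the spare is unmoved.

```bash
python3 -c "
from workcell import job_done
print(job_done())"
```

```text
the job is handed in; nothing more can be done
None
```

The job is handed in at about 25.5 s of the 64 s: the heel insert is out of the mould and stands on its base in the blue tray, with the puller screwed home and upright and the spare still in its place.

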